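# Lock the wire guard onto the hall lamp

### The arm

A 6-joint arm with a two-finger parallel gripper is mounted at the origin on the work surface. World frame = base frame: x ahead of the robot, y to its left, z up, the work surface at z = 0. Lengths are in mm, angles in rad, forces in N, time in s.
With the tool pointing down it reaches from about 350 to 875 mm from the base axis. Payload 4.2 kg.
Tool frame: the origin (TCP) lies at the very end of the fingers, on their centre line; the grasp point (between the pads) lies 19 mm behind it; z points along the fingers, y is the line along which they close (so a half turn about z gives the same grasp; the last joint's range is limited). The gripper opens to 85 mm and grips with 20 to 120 N. Pads are 22 mm wide; open, the fingers measure 114 mm over their backs; the gripper's body (76 mm by 85 mm) begins 54 mm behind the grasp point. The pads swing forward as they close: fully open they stand 13 mm farther back than shut.
Start: joints at [-0.943, 0.385, 0.008, 0, -1.194, -0.259], TCP at [225.324, -582.948, 191.912] pointing down, gripper open.
Joint ranges: [-3.14, 3.14], [-1.21, 2.06], [-1.07, 1.41], [-3.16, 2.05], [-2.99, -0.16], [-3.1, 3.1]. Speed limits (rad/s): [2.79, 2.79, 3.14, 3.14, 3.14, 3.14].

### API

Orientations are given as a unit quaternion [x, y, z, w].
In Python, from bench import arm gives the robot as it stands.
- The arm moves only by the tool servo_tool, never from a script. Its argument "rows" is a list that holds one entry, the list of rows, each a list of 7 numbers: the finger opening in mm, from 0 to 85.4, then the shift along the tool's x, y, z in mm, then the turn, a rotation vector about the tool's x, y, z in rad. A call has 1 to 10 rows; each row is the pose to reach, as a shift and turn from the pose commanded when the call began, along the tool's axes at that moment; what a row does not reach only later rows make up. A row lasts 1/8 s, in which the tool goes at most 62.5 mm and 10.7 degrees, less where a joint would pass 70% of its speed; a pose out of reach is approached as far as the arm can. A call with a gripper value outside its range is refused whole. The fingers move at their own pace and stop on an object; the grip force is fixed at half the most. Time passes only in rows, so rows that repeat a pose let the fingers close. It gives the time, the measured TCP pose, the force, the opening and the grip force at its end, in the units of the state.
- arm.read_state(): the state, without advancing time (a new reading comes with each control period).
- arm.get_image(name): name is "side" or "top"; returns the picture (400x640x3 uint8, red, green, blue); there is no depth.
- arm.camera_params(name): a dict with "intrinsics" (3x3 intrinsics, pixels), "D" ([k1, k2, p1, p2, k3] as OpenCV has them; the pictures are not rectified), "R" (3x3) and "t" (3): a world point X has camera coordinates R X + t. Camera axes: x right, y down, z forward; pixel columns grow to the right and rows downward; lengths in mm; the calibration is good to about 2 mm. A picture is of the moment at which its call begins. camera_params takes no time and is no camera call.
- arm.job_done(): hands the job in; it is judged then, once.
The state is a dict: "clock": time; "joints": joint angles; "joint_vel": joint speeds; "joint_efforts": joint torques, N m; "position": TCP position; "ee_rot": TCP orientation; "contact_force": force on the tool from outside, world axes, zero at the start; "wrist_torque": the same for the moment, N m; "gripper_width": finger opening in mm; "grasp_force": force on a finger pad.
Only numpy, scipy, OpenCV 4.12 (cv2) and the standard library are available. Lean on these libraries where they do the work, as an engineer would, in place of code of your own. Each camera call takes 0.05 s, during which the arm holds its last target. There are 200 camera calls.

### The job

Put the wire guard on the little hall lamp: lower its two lugs through the slots in the lamp's rim, press it lightly down against the spring and turn it clockwise (seen from above) until the lugs drop into their hidden locking notches, then stop turning and let go so that it stays locked. Be gentle, do not force the lamp either down or round, and leave everything else on the ledge where it is.

Things in the scene. Friction and masses are not known exactly. Their poses are not given: they have to be found in the camera images.
- guard: Loose steel lamp guard, 0.14 to 0.20 kg, 100 mm tall, standing upright on the ledge. Origin: centre of its underside, z up. From the bottom: ring of 60 mm outer, 54 mm inner diameter, 22 mm high, with two lugs along +x and -x; eight thin wires; top disc of 62 mm diameter, z 60 to 64; on it the carrying bar. Half a turn gives the same guard.
- guard_lugs (a point): Middle between the guard's two lugs: on its axis, 3 mm above its underside, axes as the guard's. The lugs stick out from the ring's foot along +x and -x to 39 mm from the axis, each 10 mm wide and 6 mm high (guard z 0 to 6).
- guard_bar (a point): Middle of the black carrying bar on top of the guard, by which it is held: on the axis, 82 mm above its underside, axes as the guard's. The bar is 44 mm long along x, 14 mm thick along y, guard z 64 to 100.
- lamp: Lamp fixed to the ledge: round aluminium housing, 92 mm diameter, 46 mm high, white bulb (40 mm diameter, top at z 80) in its middle. Origin: centre of its underside, z up. Its flat rim (z 42 to 46) has a 64 mm round opening with two slots, 14 mm wide, reaching out to 40 mm from the axis along +x and -x: there the lugs go in, guard x along lamp x, either way round.
- lamp_track (a point): Lamp axis at the height of the ring-shaped track (lamp z 34) hidden 8 mm under the rim's underside, lamp axes. Once through the slots the lugs rest on it, guard origin at lamp z 34, and slide clockwise (from above) under the rim. The track is sprung: it gives from about 3 N on, then 0.8 N per mm, hard stop after 9 mm.
- lamp_notch_level (a point): Lamp axis at the height of the notch floors (lamp z 29), lamp axes: no angle is shown. The track has two opposite notches, 16 mm wide, 5 mm deep, somewhere 0.65 to 1.45 rad clockwise of the slots, differing each time. Lightly pressed lugs drop in: the track springs up, the push falls away, guard origin ends at lamp z 29. A notch holds the lugs both ways; forcing on wrenches the lamp.
- soap_dish: Bystander: empty green ceramic soap dish, 85 x 120 mm, 26 mm high; origin at the centre of its underside.
- carabiner: Bystander: aluminium carabiner lying flat, about 74 x 46 mm, 10 mm thick; origin at the middle of its underside.
- bell: Bystander: chrome bicycle bell, 54 mm diameter, 39 mm high, thumb lever along its x; origin at the centre of its underside.
- sunglasses_case: Bystander: black plastic sunglasses case, 62 x 155 mm, 51 mm high; origin at the centre of its underside.
- polish_tin: Bystander: flat round steel tin, 72 mm diameter, about 26 mm high; origin at the centre of its underside.

How it is judged:
By the outcome, as a careful person would: the job done as asked, in the order asked, and still so for the second after the job is handed in, with the robot touching nothing.
It also fails if it takes over 59 s, if anything falls off the work surface, if the arm or the gripper's body presses on something with over 40 N, if the wrist force passes 120 N, or if a joint passes its speed limit or range.

## Working session

There is one attempt and no reset: what is moved stays moved. The work goes in short steps, Python scripts to look and compute and a tool call to move; the robot and the scene stay as the last step left them, time stands still between calls to the robot, and variables do not carry over. Pictures are saved under pics/ and viewed, at most 10 in all, crops included, and the job is handed in when it is done.

Besides the shell and the picture viewer there is one more tool, called after "Request:" in YAML: its name, and indented under it one key for each argument. servo_tool: Moves the arm, as the interface text tells. Its arguments: {"type":"object","properties":{"rows":{"type":"array"}},"required":["rows"]}

```bash
mkdir -p pics; ls
python3 - <<'E'
from bench import arm
import cv2,numpy as np
for n in("top","side"):
    cv2.imwrite(f"pics/{n}0.png",arm.get_image(n)[:,:,::-1]); p=arm.camera_params(n); print(n,{k:np.round(v,3).tolist() for k,v in p.items()})
print(arm.read_state())
E
```

```text
pics
top {'intrinsics': [[420.414, 0.0, 323.368], [0.0, 420.414, 199.772], [0.0, 0.0, 1.0]], 'D': [-0.105, 0.0, 0.0, 0.0, 0.0], 'R': [[-0.01, -1.0, -0.007], [-0.998, 0.011, -0.069], [0.069, 0.007, -0.998]], 't': [3.505, 564.789, 747.98]}
side {'intrinsics': [[483.609, 0.0, 317.428], [0.0, 483.609, 198.337], [0.0, 0.0, 1.0]], 'D': [-0.044, 0.0, 0.0, 0.0, 0.0], 'R': [[-0.811, -0.584, 0.009], [-0.336, 0.454, -0.826], [0.478, -0.673, -0.564]], 't': [452.859, 253.159, 588.76]}
{'clock': 0.1, 'joints': array([-9.43389481e-01,  3.85505795e-01,  6.76634403e-03, -3.96994082e-04,
       -1.19401649e+00, -2.58591793e-01]), 'joint_vel': array([ 0.00083281, -0.00053815,  0.00234278,  0.00296363, -0.00017335,
        0.00054044]), 'joint_efforts': array([-2.19789981e-03, -3.93316698e+01,  1.88928330e+01,  4.19796333e+00,
       -2.56633379e-03,  2.52903298e-06]), 'position': array([ 225.10060305, -582.41683432,  190.92242895]), 'ee_rot': array([-1.83292074e-01,  9.83057995e-01,  9.64310715e-04, -2.53302540e-04]), 'contact_force': array([-0.31537538, -0.05950689,  0.36736882]), 'wrist_torque': array([0.04110843, 0.00848519, 0.02547707]), 'grasp_force': 0.0, 'gripper_width': 85.24370203859542}
```

View pics/top0.png

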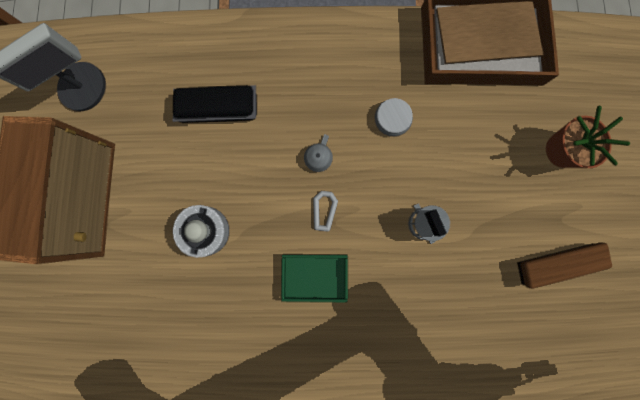

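View pics/side0.png

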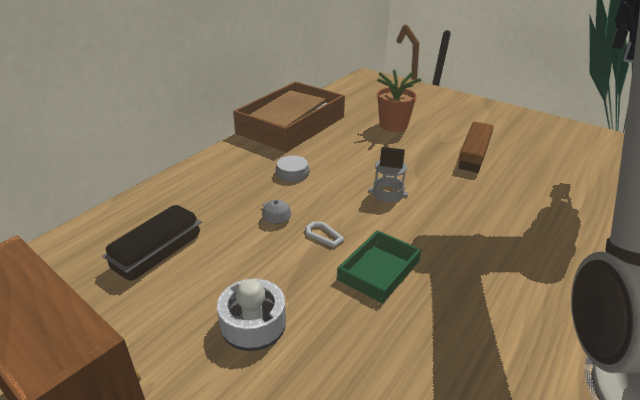

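The top view shows the guard near (431,223) with its bar at (435,223), and the lamp near (200,231) with slots at about (204,211) and (195,252). The side view shows the guard at (390,180) and the lamp at (252,312). I'll enlarge both in each view.

```bash
cat > h.py <<'E'
from bench import arm
import cv2,numpy as np
P={n:arm.camera_params(n) for n in("top","side")}
def proj(n,X):
    p=P[n]; R=np.array(p["R"],float)
    return cv2.projectPoints(np.array(X,float).reshape(-1,1,3),cv2.Rodrigues(R)[0],np.array(p["t"],float),np.array(p["intrinsics"],float),np.array(p["D"],float))[0][:,0]
def back(n,uv,z):
    p=P[n];R=np.array(p["R"],float)
    q=cv2.undistortPoints(np.array(uv,float).reshape(-1,1,2),np.array(p["intrinsics"],float),np.array(p["D"],float))[:,0]
    d=np.c_[q,np.ones(len(q))]@R; c=-R.T@np.array(p["t"],float)
    return c+d*((z-c[2])/d[:,2])[:,None]
def crop(img,c,h,s):
    x,y=c; return cv2.resize(img[y-h:y+h,x-h:x+h],None,fx=s,fy=s,interpolation=cv2.INTER_CUBIC)
E
python3 - <<'E'
import cv2,numpy as np
from h import *
t=cv2.imread("pics/top0.png");s=cv2.imread("pics/side0.png")
cv2.imwrite("pics/c1.png",np.vstack([np.hstack([crop(t,(200,231),35,8.5714/2*1)[:300,:300],crop(t,(431,223),35,8.5714/2)[:300,:300]]),np.hstack([crop(s,(252,312),50,3),crop(s,(390,178),50,3)])]))
E
```

```text
(no output)
```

View pics/c1.png

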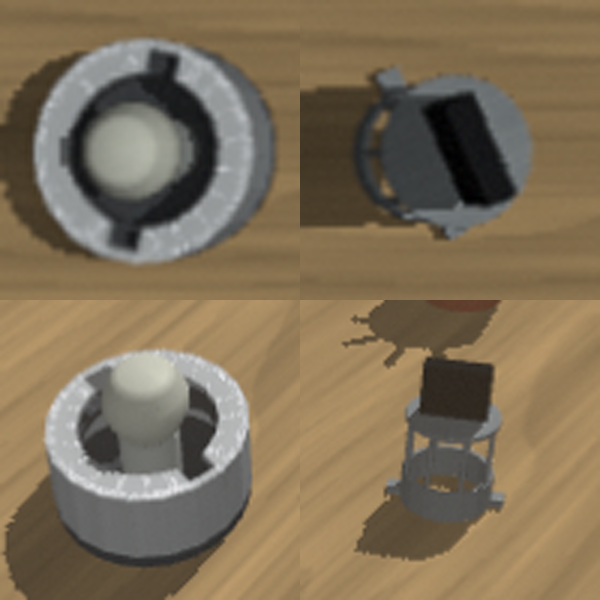

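```bash
cat > fit.py <<'E'
from h import *
from scipy.optimize import least_squares
O={'tl':(165,196,30/7,0,0),'tg':(396,188,30/7,300,0),'sl':(202,262,3,0,300),'sg':(340,128,3,300,300)}
def px(k,p):
    x0,y0,s,a,b=O[k]; return np.array([x0+(p[0]-a+.5)/s-.5,y0+(p[1]-b+.5)/s-.5])
def W(x,y,yaw,pts):
    c,s=np.cos(yaw),np.sin(yaw);q=np.array(pts,float);return np.c_[x+c*q[:,0]-s*q[:,1],y+s*q[:,0]+c*q[:,1],q[:,2]]
def circ(r,z): a=np.linspace(0,2*np.pi,73); return [(r*np.cos(t),r*np.sin(t),z) for t in a]
E
python3 - <<'E'
from fit import *
# lamp
c=back("top",[px('tl',(143,151))],46)[0];sl=back("top",[px('tl',(165,54)),px('tl',(122,247))],46)
print("lamp top",c,sl,np.linalg.norm(sl[0]-sl[1]),sl.mean(0),np.arctan2(*(sl[0]-sl[1])[1::-1]))
print("lamp side", back("side",[px('sl',(147,425))],46), back("side",[px('sl',(100,376)),px('sl',(203,468))],46))
L=np.array([*sl.mean(0)[:2],np.arctan2(*(sl[0]-sl[1])[1::-1])])
lg=back("top",[px('tg',(387,73)),px('tg',(455,238))],5);print("guard top",lg,np.linalg.norm(lg[0]-lg[1]),lg.mean(0),np.arctan2(*(lg[0]-lg[1])[1::-1]))
lg2=back("side",[px('sg',(388,488)),px('sg',(504,499))],4);print("guard side",lg2,np.linalg.norm(lg2[0]-lg2[1]),lg2.mean(0),np.arctan2(*(lg2[0]-lg2[1])[1::-1]))
print("disc top",back("top",[px('tg',(457,148))],64))
print("disc side",back("side",[px('sg',(452,420))],63))
E
```

```text
lamp top [510.04916253 220.55522863  46.        ] [[550.1909667  211.52734702  46.        ]
 [470.44040957 229.27803708  46.        ]] 81.70213191912953 [510.31568814 220.40269205  46.        ] -0.21900760384511161
lamp side [[511.97932758 220.89347857  46.        ]] [[550.97619518 210.80244005  46.        ]
 [474.80788937 225.32292492  46.        ]]
guard top [[ 554.830228   -174.79938078    5.        ]
 [ 482.83511558 -202.95172754    5.        ]] 77.30362760329115 [ 518.83267179 -188.87555416    5.        ] 0.3727509616410057
guard side [[ 556.29993582 -174.57762255    4.        ]
 [ 487.51308937 -209.08544116    4.        ]] 76.95725949909688 [ 521.9065126  -191.83153185    4.        ] 0.4649771570316601
disc top [[ 521.08053643 -189.83523761   64.        ]]
disc side [[ 521.22037907 -187.77117278   63.        ]]
```

```bash
cat > ov.py <<'E'
from fit import *
def draw(im,n,k,x,y,yaw,loops,S=2):
    x0,y0,s,a,b=O[k]
    for l in loops:
        p=proj(n,W(x,y,yaw,l)); q=np.c_[(p[:,0]-x0+.5)*s+a-.5,(p[:,1]-y0+.5)*s+b-.5]
        cv2.polylines(im,[np.round(q).astype(int)],False,(0,255,255),1)
def bx(x0,x1,y0,y1,z): return [(x0,y0,z),(x1,y0,z),(x1,y1,z),(x0,y1,z),(x0,y0,z)]
G=[circ(30,0),circ(31,64),bx(-22,22,-7,7,100),bx(-22,22,-7,7,64),bx(30,39,-5,5,6),bx(-39,-30,-5,5,6)]
LM=[circ(46,46),circ(32,46),bx(31,40,-7,7,46),bx(-40,-31,-7,7,46)]
E
python3 - <<'E'
from ov import *
im=cv2.imread("pics/c1.png")
L=(511,220.6,-.215);Gp=(520.5,-189.5,.42)
draw(im,"top",'tl',*L,LM);draw(im,"side",'sl',*L,LM);draw(im,"top",'tg',*Gp,G);draw(im,"side",'sg',*Gp,G)
cv2.imwrite("pics/o1.png",im)
E
```

```text
(no output)
```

View pics/o1.png

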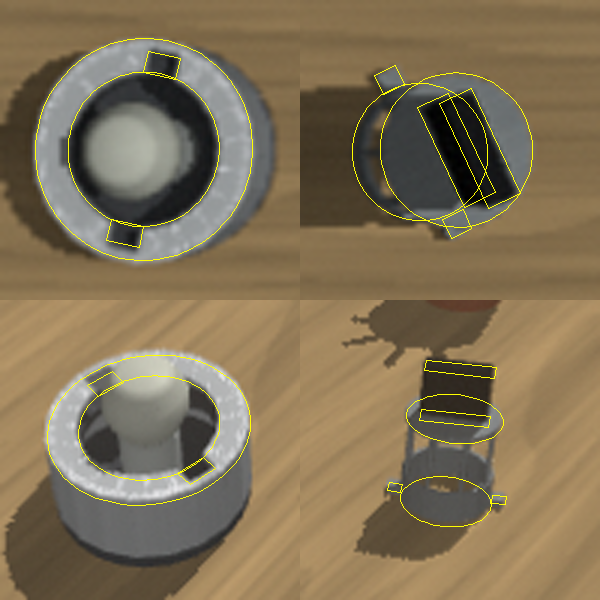

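The overlays fit both objects within about 1 mm: guard (520.5, -189.5, yaw 0.42) and lamp (511, 220.6, yaw -0.215). Next I'll work out the approach.

```bash
cat > rel.py <<'E'
from bench import arm
import numpy as np,sys
from scipy.spatial.transform import Rotation as Ro
def rel(x,y,z,yaw):
    s=arm.read_state();R=Ro.from_quat(s["ee_rot"])
    T=Ro.from_matrix([[np.cos(yaw),np.sin(yaw),0],[np.sin(yaw),-np.cos(yaw),0],[0,0,-1]])
    m=R.as_matrix();print("pos",np.round(s["position"],1),"yaw",round(np.arctan2(m[1,0],m[0,0]),3),"j",np.round(s["joints"],2),"t",s["clock"])
    print("F",np.round(s["contact_force"],1),"M",np.round(s["wrist_torque"],2))
    print("shift",np.round(R.inv().apply(np.array([x,y,z])-s["position"]),1),"rot",np.round((R.inv()*T).as_rotvec(),3))
if __name__=="__main__": rel(*map(float,sys.argv[1:]))
E
python3 rel.py 520.5 -189.5 190 -2.722
```

```text
pos [ 225.1 -582.4  190.9] yaw -2.773 j [-0.94  0.39  0.01 -0.   -1.19 -0.26] t 0.1
F [-0.3 -0.1  0.4] M [0.04 0.01 0.03]
shift [-417.1  260.1    1.4] rot [ 0.002 -0.    -0.051]
```

Request:
servo_tool:
  rows:
    - [[85,-50,31,0,0,0,-0.01],[85,-100,62,0,0,0,-0.02],[85,-150,93,0,0,0,-0.05],[85,-200,125,0,0,0,-0.05],[85,-250,156,0,0,0,-0.05],[85,-300,187,0,0,0,-0.05],[85,-350,218,0,0,0,-0.05],[85,-390,243,0,0,0,-0.05],[85,-417,260,0,0,0,-0.05],[85,-417,260,0,0,0,-0.05]]

```text
clock: 1.35
position: [521.3, -188.4, 191.2]
ee_rot: [-0.209, 0.978, 0.0, -0.0]
contact_force: [-0.4, -0.1, -1.0]
gripper_width: 85.1
grasp_force: 0.0
```

```bash
python3 rel.py 520.5 -189.5 69 -2.722
```

```text
pos [ 521.3 -188.4  191.2] yaw -2.72 j [-0.05  0.27 -0.17 -0.   -1.14 -1.09] t 1.35
F [-0.4 -0.1 -1. ] M [-0.02  0.06  0.01]
shift [  1.1  -0.8 122.2] rot [ 0.001 -0.001  0.002]
```

Request:
servo_tool:
  rows:
    - [[85,1.1,-0.8,25,0,0,0],[85,1.1,-0.8,50,0,0,0],[85,1.1,-0.8,75,0,0,0],[85,1.1,-0.8,95,0,0,0],[85,1.1,-0.8,110,0,0,0],[85,1.1,-0.8,121,0,0,0],[85,1.1,-0.8,121,0,0,0]]

```text
clock: 2.22
position: [519.3, -191.5, 70.3]
ee_rot: [-0.208, 0.978, 0.0, -0.001]
contact_force: [0.8, 0.3, 0.2]
gripper_width: 85.0
grasp_force: 0.0
```

```bash
python3 rel.py 520.5 -189.5 69 -2.722
python3 - <<'E'
from ov import *
t=arm.get_image("top")[:,:,::-1];s=arm.get_image("side")[:,:,::-1]
cv2.imwrite("pics/c2.png",np.hstack([crop(t,(440,210),50,4),crop(s,(390,168),50,4)]))
E
```

```text
pos [ 519.3 -191.5   70.3] yaw -2.723 j [-0.06  0.38 -0.33 -0.   -0.86 -1.09] t 2.225
F [0.8 0.3 0.2] M [ 0.05 -0.08  0.06]
shift [-1.9  1.3  1.3] rot [ 0.001 -0.001 -0.001]
```

View pics/c2.png

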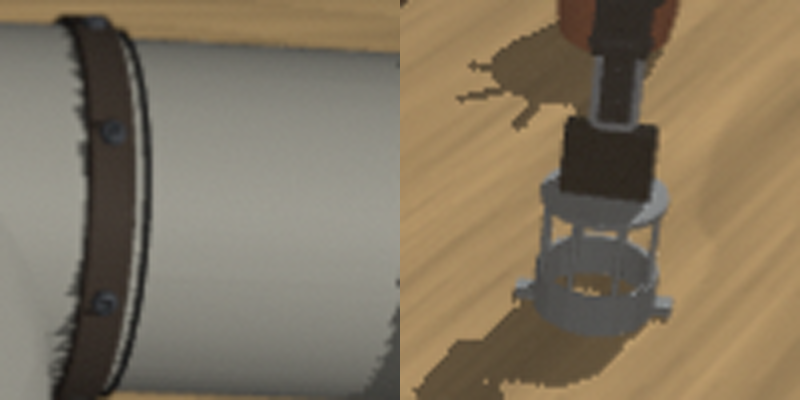

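The arm hides the top view. In the side view the bar (560–657, 120–200) lies centred between the fingers, so I'll close.

Request:
servo_tool:
  rows:
    - [[10,0,0,0,0,0,0],[10,0,0,0,0,0,0],[10,0,0,0,0,0,0],[10,0,0,0,0,0,0],[10,0,0,0,0,0,0],[10,0,0,0,0,0,0],[10,0,0,0,0,0,0],[10,0,0,0,0,0,0]]

```text
clock: 3.32
position: [519.9, -191.3, 70.9]
ee_rot: [-0.208, 0.978, 0.0, -0.0]
contact_force: [-0.7, 0.3, -0.3]
gripper_width: 10.2
grasp_force: 0.0
```

```bash
python3 rel.py 520.5 -189.5 69 -2.722
```

```text
pos [ 519.9 -191.3   70.9] yaw -2.723 j [-0.06  0.38 -0.33 -0.   -0.86 -1.09] t 3.325
F [-0.7  0.3 -0.3] M [0.04 0.02 0.  ]
shift [-1.3  1.4  1.9] rot [ 0.    -0.    -0.001]
```

Run:
```python
from ov import *
s=arm.get_image("side")[:,:,::-1]
cv2.imwrite("pics/c3.png",crop(s,(390,160),50,6))
for z in(70.9,): print((proj("side",[(519.9,-191.3,z),(520.5,-189.5,100)])-[340,110])*6)
```

```text
[[313.25963503 321.4522627 ]
 [317.63422869 242.89738618]]
```

View pics/c3.png

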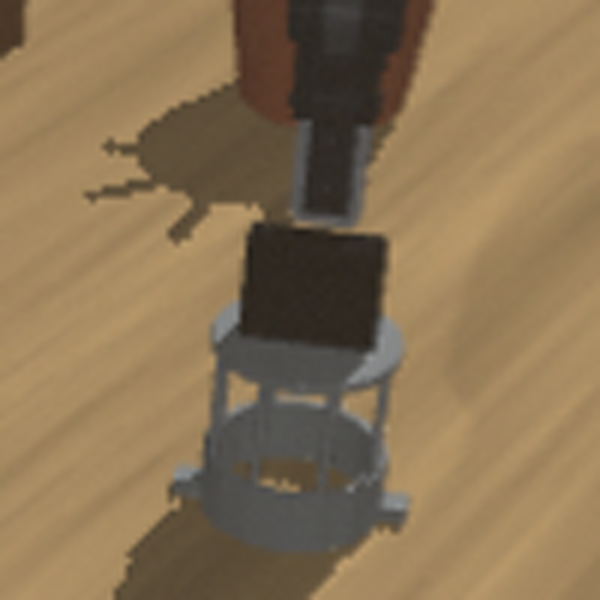

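Run:
```python
from ov import *
c=-np.array(P["side"]["R"]).T@P["side"]["t"];print("cam",c)
ty=np.array([np.sin(-2.723),-np.cos(-2.723),0]);print(ty)
for s in(-1,1):
    print(s,proj("side",[np.array([519.3,-191.5,70.3+13])+s*42.5*ty,np.array([519.3,-191.5,70.3+13])+s*57*ty,np.array([519.9,-191.3,71])+s*5*ty,np.array([519.9,-191.3,71])+s*19*ty]))
for z in (60,70,80,90,100,110): print(z,back("side",[(394.7,146.3)],z))
```

```text
cam [170.76979008 545.96862296 537.18205861]
[-0.40647502  0.9136619   0.        ]
-1 [[394.80230274 147.59624613]
 [395.33545781 144.22189419]
 [392.41768961 162.25232483]
 [392.97592629 158.73305394]]
1 [[391.38254216 169.1936909 ]
 [390.74356068 173.22034763]
 [392.01027607 164.81943466]
 [391.42733869 168.49056835]]
60 [[ 558.23150873 -275.10484296   60.        ]]
70 [[ 550.11172066 -257.89813011   70.        ]]
80 [[ 541.99193259 -240.69141726   80.        ]]
90 [[ 533.87214452 -223.48470441   90.        ]]
100 [[ 525.75235645 -206.27799156  100.        ]]
110 [[ 517.63256839 -189.07127872  110.        ]]
```

Run:
```python
from ov import *
s0=cv2.imread("pics/side0.png")
print(proj("side",[(225.3,-582.9,191.9),(225.3,-582.9,231.9)]),proj("top",[(225.3,-582.9,191.9)]))
t=arm.get_image("top")[:,:,::-1];s=arm.get_image("side")[:,:,::-1]
a=cv2.resize(s0[0:150,540:640],None,fx=4,fy=4,interpolation=cv2.INTER_CUBIC)
b=cv2.resize(s[0:240,260:420],None,fx=2.5,fy=2.5,interpolation=cv2.INTER_CUBIC)
cv2.imwrite("pics/c4.png",np.hstack([a,b]))
```

```text
[[613.41998085  79.77185   ]
 [620.00939483  60.89456822]] [[692.35777355 402.81918388]]
```

View pics/c4.png

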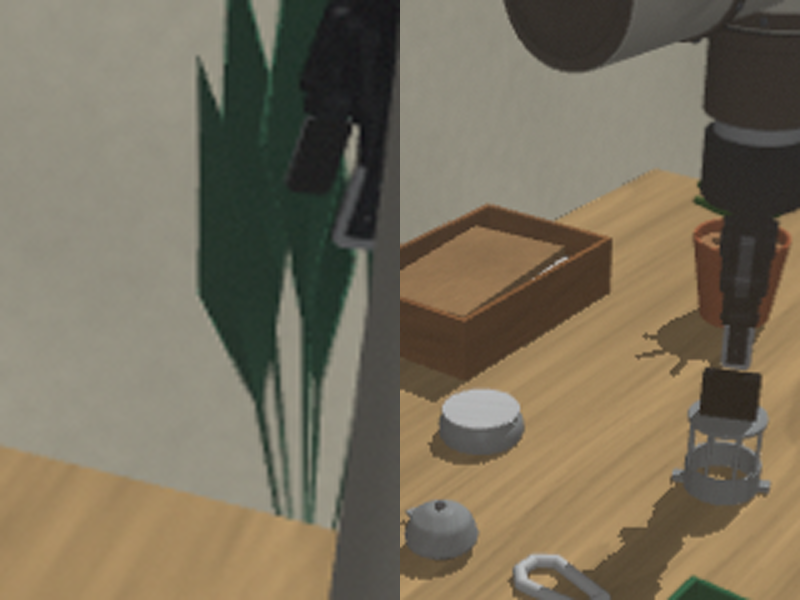

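The fingertips show up about 42 mm higher than the reported TCP z, both here and in the start picture, and in xy they agree. So the gripper closed above the bar without touching it. I'll open, go down another 40 mm while watching the force, then close again.

Request:
servo_tool:
  rows:
    - [[85,-0.8,1,0,0,0,0],[85,-0.8,1,0,0,0,0],[85,-0.8,1,0,0,0,0],[85,-0.8,1,0,0,0,0],[85,-0.8,1,0,0,0,0],[85,-0.8,1,8,0,0,0],[85,-0.8,1,16,0,0,0],[85,-0.8,1,24,0,0,0],[85,-0.8,1,24,0,0,0]]

```text
clock: 4.6
position: [519.4, -190.0, 45.8]
ee_rot: [-0.208, 0.978, 0.0, -0.001]
contact_force: [0.0, -0.4, 0.5]
gripper_width: 85.1
grasp_force: 0.0
```

Request:
servo_tool:
  rows:
    - [[85,0,0,5,0,0,0],[85,0,0,10,0,0,0],[85,0,0,15,0,0,0],[85,0,0,15,0,0,0]]

```text
clock: 5.1
position: [519.8, -190.0, 31.4]
ee_rot: [-0.208, 0.978, 0.0, -0.001]
contact_force: [-0.7, 0.9, 0.6]
gripper_width: 84.8
grasp_force: 0.0
```

Request:
servo_tool:
  rows:
    - [[10,0,0,0,0,0,0],[10,0,0,0,0,0,0],[10,0,0,0,0,0,0],[10,0,0,0,0,0,0],[10,0,0,0,0,0,0],[10,0,0,0,0,0,0],[10,0,0,0,0,0,0],[10,0,0,0,0,0,0]]

```text
clock: 6.1
position: [520.4, -190.1, 32.1]
ee_rot: [-0.208, 0.978, -0.0, 0.0]
contact_force: [-0.4, 0.4, 2.9]
gripper_width: 13.2
grasp_force: 59.3
```

```bash
python3 rel.py 520.5 -189.5 130 -2.722;  python3 - <<'E'
from ov import *
s=arm.get_image("side")[:,:,::-1]
cv2.imwrite("pics/c5.png",crop(s,(390,160),50,5))
E
```

```text
pos [ 520.4 -190.1   32.1] yaw -2.723 j [-0.06  0.43 -0.37  0.   -0.77 -1.09] t 6.1
F [-0.4  0.4  2.9] M [ 0.02 -0.03 -0.04]
shift [ -0.4   0.5 -97.9] rot [-0.     0.    -0.001]
```

View pics/c5.png

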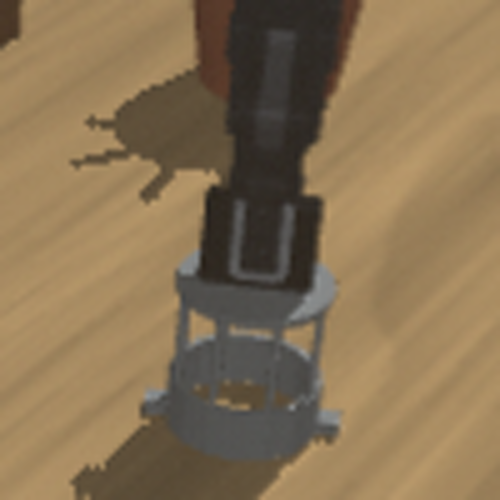

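Gripped at 13.2 mm and 59 N, with the U-shaped pad at (262,240) covering the bar. With the guard standing on the ledge the reported z is 32. I'll lift 130 mm.

Request:
servo_tool:
  rows:
    - [[10,0,0,-10,0,0,0],[10,0,0,-25,0,0,0],[10,0,0,-50,0,0,0],[10,0,0,-75,0,0,0],[10,0,0,-100,0,0,0],[10,0,0,-120,0,0,0],[10,0,0,-130,0,0,0]]

```text
clock: 7.02
position: [520.7, -190.1, 163.9]
ee_rot: [-0.208, 0.978, -0.0, 0.001]
contact_force: [-1.1, 0.1, -1.7]
gripper_width: 13.1
grasp_force: 58.8
```

Request:
servo_tool:
  rows:
    - [[10,-8,19,0,0,0,-0.1],[10,-20,48,0,0,0,-0.27],[10,-40,96,0,0,0,-0.44],[10,-60,144,0,0,0,-0.61],[10,-80,192,0,0,0,-0.78],[10,-100,240,0,0,0,-0.95],[10,-120,288,0,0,0,-1.12],[10,-140,336,0,0,0,-1.29],[10,-154,369,0,0,0,-1.4],[10,-158,379,0,0,0,-1.5]]

```text
clock: 8.28
position: [509.8, 222.5, 161.5]
ee_rot: [0.821, -0.572, -0.0, 0.0]
contact_force: [-0.3, 0.0, -1.6]
gripper_width: 13.0
grasp_force: 58.9
```

Request:
servo_tool:
  rows:
    - [[10,0,0,0,0,0,-0.17],[10,0,0,0,0,0,-0.34],[10,0,0,0,0,0,-0.51],[10,0,0,0,0,0,-0.68],[10,0,0,0,0,0,-0.85],[10,0,0,0,0,0,-0.95],[10,0,0,0,0,0,-1.0],[10,0,0,0,0,0,-1.0]]

```text
clock: 9.28
position: [510.1, 220.2, 161.7]
ee_rot: [0.994, -0.112, -0.0, 0.0]
contact_force: [0.9, 0.3, -2.0]
gripper_width: 13.1
grasp_force: 58.9
```

```bash
python3 rel.py 511 220.6 120 -0.215
```

```text
pos [510.1 220.2 161.7] yaw -0.224 j [ 0.7   0.29 -0.21 -0.   -1.07  0.65] t 9.275
F [ 0.9  0.3 -2. ] M [-0.01  0.   -0.04]
shift [ 0.9 -0.6 41.7] rot [ 0.001  0.001 -0.009]
```

Request:
servo_tool:
  rows:
    - [[10,0.9,-0.6,15,0,0,-0.009],[10,0.9,-0.6,30,0,0,-0.009],[10,0.9,-0.6,45,0,0,-0.009],[10,0.9,-0.6,60,0,0,-0.009],[10,0.9,-0.6,70,0,0,-0.009],[10,0.9,-0.6,75,0,0,-0.009],[10,0.9,-0.6,75,0,0,-0.009]]

```text
clock: 10.15
position: [511.5, 220.8, 86.7]
ee_rot: [0.994, -0.107, -0.0, 0.0]
contact_force: [0.5, -0.4, -2.0]
gripper_width: 13.1
grasp_force: 58.9
```

```bash
python3 rel.py 511 220.6 84 -0.215;  python3 - <<'E'
from ov import *
t=arm.get_image("top")[:,:,::-1];s=arm.get_image("side")[:,:,::-1]
O['sl']=(207,250,6,0,0);O['tl']=(160,190,4,0,0)
a=cv2.resize(s[250:350,207:307],None,fx=6,fy=6,interpolation=cv2.INTER_CUBIC)
st=arm.read_state();z=st["position"][2]-32
def sh(l): return [[(p[0],p[1],p[2]+z) for p in q] for q in l]
b=a.copy()
G2=[bx(30,39,-5,5,0),bx(30,39,-5,5,6),bx(-39,-30,-5,5,0),bx(-39,-30,-5,5,6),circ(30,0)]
draw(b,"side",'sl',511,220.6,-.215,LM);draw(b,"side",'sl',*st["position"][:2],-.215,sh(G2))
cv2.imwrite("pics/c6.png",cv2.resize(np.hstack([a[:,:],b]),(800,400),interpolation=cv2.INTER_AREA))
E
```

```text
pos [511.5 220.8  86.7] yaw -0.214 j [ 0.7   0.37 -0.3   0.   -0.9   0.66] t 10.15
F [ 0.5 -0.4 -2. ] M [-0.02  0.02 -0.04]
shift [-0.4  0.3  2.7] rot [0.    0.    0.001]
```

View pics/c6.png

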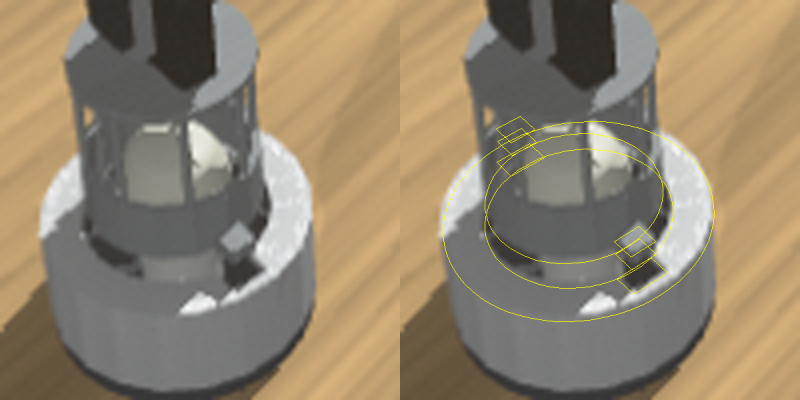

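The lug at (237,238) hangs over its slot at (243,270), and both match their outlines within 1 mm. I'll lower gently.

Request:
servo_tool:
  rows:
    - [[10,-0.2,0.1,3,0,0,0],[10,-0.2,0.1,5,0,0,0],[10,-0.2,0.1,7,0,0,0],[10,-0.2,0.1,9,0,0,0],[10,-0.2,0.1,10,0,0,0],[10,-0.2,0.1,11,0,0,0],[10,-0.2,0.1,11,0,0,0]]

```text
clock: 11.12
position: [511.2, 220.8, 75.8]
ee_rot: [0.994, -0.107, -0.0, 0.0]
contact_force: [0.7, -0.1, -1.5]
gripper_width: 13.3
grasp_force: 58.9
```

Request:
servo_tool:
  rows:
    - [[10,0,0,2,0,0,0],[10,0,0,4,0,0,0],[10,0,0,6,0,0,0],[10,0,0,7,0,0,0],[10,0,0,8,0,0,0],[10,0,0,8,0,0,0]]

```text
clock: 11.88
position: [511.2, 220.8, 67.8]
ee_rot: [0.994, -0.107, -0.0, 0.0]
contact_force: [-0.4, -0.2, -0.8]
gripper_width: 13.2
grasp_force: 58.9
```

Request:
servo_tool:
  rows:
    - [[10,0,0,1,0,0,0],[10,0,0,2,0,0,0],[10,0,0,2.5,0,0,0],[10,0,0,2.5,0,0,0],[10,0,0,2.5,0,0,0]]

```text
clock: 12.5
position: [511.4, 220.8, 65.7]
ee_rot: [0.994, -0.107, 0.0, -0.0]
contact_force: [-0.2, -0.3, 1.8]
gripper_width: 12.6
grasp_force: 59.3
```

```bash
python3 rel.py 511 220.6 65 -0.215
```

```text
pos [511.4 220.8  65.7] yaw -0.214 j [ 0.7   0.39 -0.33  0.   -0.85  0.66] t 12.5
F [-0.2 -0.3  1.8] M [-0.08  0.27  0.01]
shift [-0.3  0.3  0.7] rot [-0.    -0.     0.001]
```

Request:
servo_tool:
  rows:
    - [[10,0,0,1,0,0,0],[10,0,0,2,0,0,0],[10,0,0,2,0,0,0]]

```text
clock: 12.88
position: [511.4, 220.8, 63.6]
ee_rot: [0.994, -0.107, 0.0, -0.0]
contact_force: [-1.0, -0.5, 3.0]
gripper_width: 13.0
grasp_force: 59.6
```

Request:
servo_tool:
  rows:
    - [[10,0,0,0,0,0,0.06],[10,0,0,0,0,0,0.12],[10,0,0,0,0,0,0.18],[10,0,0,0,0,0,0.24],[10,0,0,0,0,0,0.3],[10,0,0,0,0,0,0.3]]

```text
clock: 13.62
position: [511.9, 221.2, 63.8]
ee_rot: [0.967, -0.254, 0.001, -0.001]
contact_force: [0.4, 0.1, 3.6]
gripper_width: 13.0
grasp_force: 59.5
```

```bash
python3 rel.py 511 220.6 65 -0.215
```

```text
pos [511.9 221.2  63.8] yaw -0.513 j [ 0.7   0.4  -0.33  0.   -0.84  0.36] t 13.625
F [0.4 0.1 3.6] M [ 0.06 -0.11 -0.1 ]
shift [-0.5  1.  -1.2] rot [-0.001 -0.001 -0.298]
```

Request:
servo_tool:
  rows:
    - [[10,0,0,0,0,0,0.06],[10,0,0,0,0,0,0.12],[10,0,0,0,0,0,0.18],[10,0,0,0,0,0,0.24],[10,0,0,0,0,0,0.24]]

```text
clock: 14.25
position: [511.6, 221.1, 63.6]
ee_rot: [0.93, -0.367, 0.0, -0.0]
contact_force: [0.1, -0.5, 4.1]
gripper_width: 12.7
grasp_force: 59.6
```

Request:
servo_tool:
  rows:
    - [[10,0,0,0,0,0,0.04],[10,0,0,0,0,0,0.08],[10,0,0,0,0,0,0.08]]

```text
clock: 14.62
position: [511.5, 221.0, 63.6]
ee_rot: [0.915, -0.404, 0.0, -0.0]
contact_force: [0.5, 0.4, 3.7]
gripper_width: 13.2
grasp_force: 59.6
```

Request:
servo_tool:
  rows:
    - [[10,0,0,0,0,0,0.04],[10,0,0,0,0,0,0.08],[10,0,0,0,0,0,0.08]]

```text
clock: 15.0
position: [511.4, 220.9, 63.5]
ee_rot: [0.898, -0.441, 0.0, -0.0]
contact_force: [0.1, -0.2, 3.2]
gripper_width: 13.0
grasp_force: 59.6
```

Request:
servo_tool:
  rows:
    - [[10,0,0,0,0,0,0.04],[10,0,0,0,0,0,0.08],[10,0,0,0,0,0,0.08]]

```text
clock: 15.38
position: [511.3, 220.8, 63.5]
ee_rot: [0.879, -0.476, 0.0, -0.0]
contact_force: [0.5, -0.4, 3.4]
gripper_width: 13.5
grasp_force: 59.6
```

Request:
servo_tool:
  rows:
    - [[10,0,0,0,0,0,0.04],[10,0,0,0,0,0,0.08],[10,0,0,0,0,0,0.08]]

```text
clock: 15.75
position: [511.2, 220.8, 63.4]
ee_rot: [0.86, -0.511, -0.0, -0.0]
contact_force: [0.0, 0.2, 3.0]
gripper_width: 13.2
grasp_force: 59.6
```

Request:
servo_tool:
  rows:
    - [[10,0,0,0,0,0,0.04],[10,0,0,0,0,0,0.08],[10,0,0,0,0,0,0.08]]

```text
clock: 16.12
position: [510.6, 220.4, 63.1]
ee_rot: [0.839, -0.545, -0.0, 0.001]
contact_force: [-1.3, -1.1, 3.2]
gripper_width: 12.8
grasp_force: 59.5
```

```bash
python3 rel.py 511 220.6 63.5 -1.152
```

```text
pos [510.6 220.4  63.1] yaw -1.152 j [ 0.7   0.4  -0.33 -0.   -0.84 -0.28] t 16.125
F [-1.3 -1.1  3.2] M [-0.11  0.42  0.03]
shift [-0.  -0.4 -0.4] rot [ 0.001 -0.    -0.   ]
```

Request:
servo_tool:
  rows:
    - [[10,0,0,0,0,0,0.03],[10,0,0,0,0,0,0.06],[10,0,0,0,0,0,0.06]]

```text
clock: 16.5
position: [510.9, 220.7, 62.8]
ee_rot: [0.821, -0.57, -0.0, 0.0]
contact_force: [-0.7, -0.0, -1.7]
gripper_width: 12.7
grasp_force: 58.9
```

```bash
python3 rel.py 511 220.6 63.5 -1.152
```

```text
pos [510.9 220.7  62.8] yaw -1.214 j [ 0.7   0.4  -0.33 -0.   -0.84 -0.34] t 16.5
F [-0.7 -0.  -1.7] M [ 0.02 -0.07 -0.  ]
shift [ 0.1 -0.  -0.7] rot [ 0.001 -0.    -0.062]
```

The push has fallen away to just the guard's weight, so the lugs are in the notches. I'll stop turning, lower the guard the last couple of millimetres onto the notch floor and release.

Request:
servo_tool:
  rows:
    - [[10,0,0,1,0,0,0],[10,0,0,1.8,0,0,0],[10,0,0,1.8,0,0,0]]

```text
clock: 16.88
position: [511.2, 220.8, 61.5]
ee_rot: [0.821, -0.57, -0.0, 0.0]
contact_force: [-0.1, 0.2, -2.0]
gripper_width: 13.0
grasp_force: 58.9
```

```bash
python3 rel.py 511 220.6 63.5 -1.214
```

```text
pos [511.2 220.8  61.5] yaw -1.214 j [ 0.7   0.4  -0.33 -0.   -0.84 -0.34] t 16.875
F [-0.1  0.2 -2. ] M [-0.02  0.   -0.01]
shift [ 0.1  0.2 -2. ] rot [ 0. -0.  0.]
```

Request:
servo_tool:
  rows:
    - [[10,0,0,0.7,0,0,0],[10,0,0,0.7,0,0,0]]

```text
clock: 17.12
position: [511.3, 220.8, 61.1]
ee_rot: [0.821, -0.57, 0.0, -0.0]
contact_force: [-0.2, 0.0, -0.5]
gripper_width: 13.2
grasp_force: 59.1
```

Request:
servo_tool:
  rows:
    - [[30,0,0,0,0,0,0],[50,0,0,0,0,0,0],[50,0,0,0,0,0,0],[50,0,0,0,0,0,0],[50,0,0,0,0,0,0],[50,0,0,0,0,0,0]]

```text
clock: 17.88
position: [511.2, 220.8, 60.9]
ee_rot: [0.821, -0.57, -0.0, 0.0]
contact_force: [0.0, 1.1, -0.0]
gripper_width: 49.8
grasp_force: 0.0
```

Request:
servo_tool:
  rows:
    - [[50,0,0,-10,0,0,0],[50,0,0,-30,0,0,0],[50,0,0,-60,0,0,0],[50,0,0,-90,0,0,0],[50,0,0,-110,0,0,0],[50,0,0,-120,0,0,0],[50,0,0,-120,0,0,0]]

```text
clock: 18.75
position: [511.4, 221.0, 181.6]
ee_rot: [0.821, -0.57, 0.0, -0.001]
contact_force: [-0.3, 0.3, -0.1]
gripper_width: 49.9
grasp_force: 0.0
```

Run:
```python
from ov import *
s=arm.get_image("side")[:,:,::-1]
O['sl']=(192,220,4,0,0)
a=cv2.resize(s[220:360,192:322],None,fx=4,fy=4,interpolation=cv2.INTER_CUBIC);b=a.copy()
o=[[(p[0],p[1],p[2]+29) for p in l] for l in [circ(31,64),bx(-22,22,-7,7,100),bx(-22,22,-7,7,64)]]
draw(b,"side",'sl',511,220.6,-1.214,o)
cv2.imwrite("pics/c7.png",cv2.resize(np.hstack([a,b]),(800,431)))
```

```text
(no output)
```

View pics/c7.png

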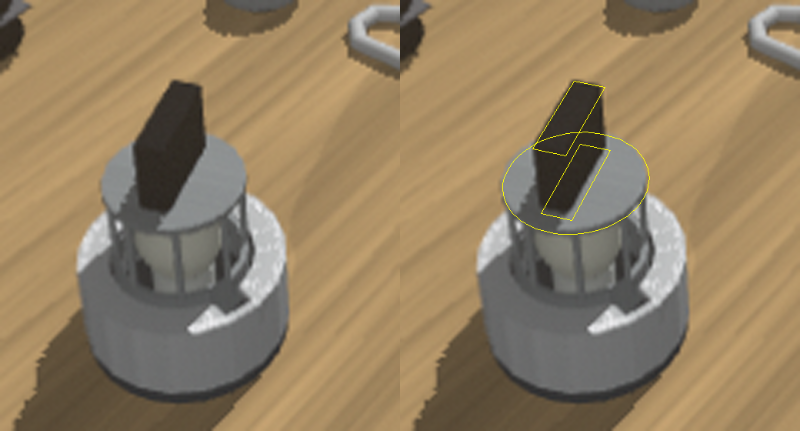

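The guard stands level and seated. Its disc at (175,180) and bar top at (185,85) match the outline drawn for the locked height (z 29) and angle, and the gripper is clear.

```bash
python3 -c "
from bench import arm
print(arm.job_done())"
```

```text
the job is handed in; nothing more can be done
None
```

The guard is on the lamp with its lugs down in the locking notches, about 1.0 rad clockwise of the slots; I released it with the gripper clear and handed the job in at about 19 s, with no verdict returned.

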